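Set up the cookbook on the swivel stand

ROBOT

A 7-joint arm with a two-finger parallel gripper is mounted at the origin on a cart in front of the work surface, level with it; the furniture and walls round the work are solid. World frame = base frame: x ahead of the robot, y to its left, z up, the work surface at z = 0. Lengths are in m, angles in rad, forces in N, time in s.
With the tool pointing down it reaches from about 0.4 to 0.875 m from the base axis. Payload 4.4 kg.
Tool frame: the origin (TCP) lies on the centre line of the jaws, within the pads' length; the fingertips stand 11 mm ahead of it and the grasp point (between the pads) lies 8 mm behind it; z points along the fingers, y is the line along which they close (so a half turn about z gives the same grasp; the last joint's range is limited). The gripper opens to 85 mm and grips with 20 to 120 N. Pads are 22 mm wide; open, the fingers measure 114 mm over their backs; the gripper's body (76 mm by 85 mm) begins 54 mm behind the grasp point. The pads swing forward as they close: fully open they stand 13 mm farther back than shut.
Start: joints at [-0.066, 0.628, 0.038, 1.517, -0.027, 0.996, -0.02], TCP at [0.65, 0, 0.22] pointing down, gripper open.
Joint ranges: [-3.06, 3.06], [-0.37, 2.12], [-1.25, 1.32], [0.18, 2.47], [-1.1, 4.24], [0.23, 1.98], [-2.94, 2.94]. Speed limits (rad/s): [2.57, 2.57, 3.14, 3.14, 3.14, 3.14, 3.14].

INTERFACE

Orientations are given as a unit quaternion [x, y, z, w].
In Python, from plant import telemetry, viewer, env gives the robot as it stands.
- The arm moves only by the tool servo_tool, never from a script. Its argument "series" is text: rows parted by semicolons, each of 7 numbers parted by spaces: the shift along the tool's x, y, z scaled (see below), then the turn, a rotation vector about the tool's x, y, z scaled (see below), then the opening, from -1 (shut) to 1 (fully open). A call has 1 to 12 rows; each row shifts and turns the commanded pose from where the row before left it, along the tool's axes as they then stand; what a row does not reach is not made up. The controller multiplies each number of a shift by 0.025 m and each number of a turn by 8 degrees. A row lasts 1/8 s, in which the tool goes at most 62.5 mm and 10.7 degrees, less where a joint would pass 70% of its speed; a pose out of reach is approached as far as the arm can. A call with a number of a shift or a turn outside -1 to 1 is refused whole. A call with a gripper value outside its range is refused whole. The fingers move at their own pace and stop on an object; "squeeze" is the grip in N (left out, the last holds). Time passes only in rows, so rows that do not move let the fingers close. It gives the time, the measured TCP pose, the force, the opening and the grip force at its end, in the units of the state.
- telemetry.get_obs(): the state, without advancing time (a new reading comes with each control period).
- viewer.get_image(name): name is "scene" or "side" or "wrist"; returns a dict with "img" (480x640x3 uint8, red, green, blue), "fx", "fy", "cx", "cy" (pixels), "D" ([k1, k2, p1, p2, k3] as OpenCV has them; the pictures are not rectified), "T" (4x4, takes a point from camera to world coordinates). Camera axes: x right, y up, looking along -z (the intrinsics and any distortion apply to the point x, -y, -z); pixel columns grow to the right and rows downward; lengths in m; the calibration is good to about 2 mm. A picture is of the moment at which its call begins. There is no depth.
- env.sign_off(): hands the job in; it is judged then, once.
The state is a dict: "time": time; "joint_pos": joint angles; "joint_vel": joint speeds; "joint_torque": joint torques, N m; "position": TCP position; "tcp_rot": TCP orientation; "wrist_force": force on the tool from outside, world axes, zero at the start; "ft_torque": the same for the moment, N m; "grip_width": finger opening in m; "finger_force": force on a finger pad.
Only numpy, scipy, OpenCV 4.12 (cv2) and the standard library are available. Lean on these libraries where they do the work, as an engineer would, in place of code of your own. Each camera call takes 0.05 s, during which the arm holds its last target. There are 200 camera calls.

TASK

Get the cookbook ready for reading. Draw the spring index pin of the swivel cookbook stand clear of its hole, swing the stand from its side stop to its middle stop and let the pin drop fully home there. Stand the cookbook upright on the sloping ledge, front cover outward (spine on the left as you face the stand), centred, squarely down on the ledge and flat against the back board; set it down gently and leave the things around as they are.

Things in the scene. Friction and masses are not known exactly. Their poses are not given: they have to be found in the camera images.
- stand_base: round dark steel base plate of the cookbook stand, 270 mm diameter, 18 mm thick, fixed to the worktop. Origin: centre of its underside, on the vertical swivel axis. Its -x axis is the direction of the middle stop. Three index holes (steel-bushed, 12 mm wide, in the top face) lie 105 mm from the axis: at -x (middle stop) and 60 degrees either side of it
- stand_turn (a joint): swivel angle of the stand's upper part, rad, counter-clockwise from above. 0 = middle stop (ledge and pin face -x of stand_base), +-1.047 = side stops; it starts at +1.047, pin home. Friction about 0.12 N m: stays where left when the pin is drawn. End stops at +-1.13. A pin in its hole leaves about 0.015 rad of play
- stand_pin (a joint): lift of the spring index pin, m: 0 = fully home in a hole, 0.016 = resting on the base plate between holes, 0.026 = drawn to its limit; the stand turns freely above 0.017. The spring presses it down with 5 N at 0, 10 N at 0.026. The 9 mm pin with rounded tip rides on the turning part, 105 mm from the axis in front of the ledge: the stand is swung round by the held, lifted knob
- pin_knob (a point): grip point on the axis of the pin's black round pull knob, 66 mm above the worktop when home. Knob 29 mm in diameter from 60 to 73 mm height, narrower below, top at 78 mm; under it a 25 mm wide sleeve up to 45 mm on a 36 mm wide arm (top at 30 mm). Its x points to the swivel axis (ledge lip 53 mm away, its top 85 mm above the worktop), z up: close the fingers along y
- rest_corner (a point): pale wooden rest: back board with a narrow ledge at its foot. Origin: middle of the inner corner of ledge top and board face, on the swivel axis, 62 mm above the worktop. z runs up the board face (leans back 15 degrees), x backward normal to the board, y along the ledge to the left as seen from its front. Board 186 mm wide, up to z = 180 mm; ledge 200 mm wide, 50 mm deep to a 6 mm lip 10 mm high
- cookbook: hardback cookbook standing upright by itself on the worktop: 192 mm deep (x), 40 mm thick (y), 246 mm high (z), about 0.6 kg. Origin: middle of the underside; z up, spine on its -x side, front cover on its -y face, back cover on +y. The page block lies 4 mm below the top of the covers. Grip it across its covers from above; mind the shelf behind (front edge x = 0.73 m, underside z = 0.40 m)
- book_spine (a point): middle of the cookbook's spine, 123 mm above its underside, 96 mm to its -x side
- pepper_mill: wooden pepper mill, 58 mm diameter, 170 mm high, on the worktop; leave it. Origin: centre of the underside
- salt_shaker: salt shaker, 44 mm diameter, 90 mm high; leave it. Origin: centre of the underside
- mug: spotted mug with handle, about 92 x 127 mm, 93 mm high; leave it. Origin: middle of the underside
There are look-alikes about, which are no part of the job. There is more than one size of the cookbook; the one meant has the size given above.

How it is judged:
By the outcome, as a careful person would: the job done as asked, in the order asked, and still so for the second after the job is handed in, with the robot touching nothing.
It also fails if it takes over 72 s, if anything falls off the work surface, if the arm or the gripper's body presses on something with over 40 N, if the wrist force passes 120 N, or if a joint passes its speed limit or range.

## Working session

There is one attempt and no reset: what is moved stays moved. The work goes in short steps, Python scripts to look and compute and a tool call to move; the robot and the scene stay as the last step left them, time stands still between calls to the robot, and variables do not carry over. Pictures are saved under pics/ and viewed, at most 13 in all, crops included, and the job is handed in when it is done.

Besides the shell and the picture viewer there is one more tool, called after "Emit:" by a JSON object that holds its "fn" and its "kwargs". servo_tool: Moves the arm, as the interface text tells. Shifts and turns lie within -1 to 1; 1 stands for 0.025 m of shift or 8 degrees of turn. Its arguments: {"type":"object","properties":{"series":{"type":"string"},"squeeze":{"type":"number"}},"required":["series"]}

```bash
mkdir -p pics; ls
cat > h.py <<'E'
import numpy as np, cv2
from plant import telemetry, viewer, env
from scipy.spatial.transform import Rotation as R
def grab(n,f=None):
    d=viewer.get_image(n)
    np.save(f'pics/{f or n}.npy',d,allow_pickle=True)
    cv2.imwrite(f'pics/{f or n}.png',d['img'][:,:,::-1]); return d
def load(f): return np.load(f'pics/{f}.npy',allow_pickle=True).item()
def ray(d,uv):
    K=np.array([[d['fx'],0,d['cx']],[0,d['fy'],d['cy']],[0,0,1.]])
    p=cv2.undistortPoints(np.array(uv,float).reshape(-1,1,2),K,np.array(d['D'],float))[:,0]
    v=np.c_[p[:,0],-p[:,1],-np.ones(len(p))]@np.array(d['T'])[:3,:3].T
    return np.array(d['T'])[:3,3],v
def onz(d,uv,z):
    o,v=ray(d,uv); return o+v*((z-o[2])/v[:,2])[:,None]
def tri(obs):
    A=np.zeros((3,3));b=np.zeros(3)
    for d,uv in obs:
        o,v=ray(d,uv);v=v[0]/np.linalg.norm(v[0]);P=np.eye(3)-np.outer(v,v);A+=P;b+=P@o
    return np.linalg.solve(A,b)
def proj(d,X):
    T=np.array(d['T']);p=(np.atleast_2d(X)-T[:3,3])@T[:3,:3]
    p=p*[1,-1,-1]
    K=np.array([[d['fx'],0,d['cx']],[0,d['fy'],d['cy']],[0,0,1.]])
    return cv2.projectPoints(p.reshape(-1,1,3),np.zeros(3),np.zeros(3),K,np.array(d['D'],float))[0][:,0]
E
python3 - <<'E'
from h import *
for n in('scene','side','wrist'):
    d=grab(n);print(n,np.round(d['T'],3).tolist(),d['fx'],d['D'])
o=telemetry.get_obs();print(o['time'],o['position'],o['tcp_rot'],o['grip_width'])
E
```

```text
pics
scene [[0.985, 0.131, -0.115, 0.381], [-0.174, 0.782, -0.598, -0.684], [0.012, 0.609, 0.793, 1.25], [0.0, 0.0, 0.0, 1.0]] 531.3816623241428 [-0.14870435  0.          0.          0.          0.        ]
side [[0.19, 0.463, -0.866, -0.988], [-0.982, 0.084, -0.17, -0.089], [-0.006, 0.882, 0.471, 0.946], [0.0, 0.0, 0.0, 1.0]] 539.946490691665 [-0.11868077  0.          0.          0.          0.        ]
wrist [[1.0, 0.0, 0.002, 0.65], [-0.001, 0.958, 0.288, 0.073], [-0.002, -0.288, 0.958, 0.373], [0.0, 0.0, 0.0, 1.0]] 346.4013363894313 [-0.0507156  0.         0.         0.         0.       ]
0.15 [6.49507324e-01 2.93545829e-05 2.19687392e-01] [ 7.07093361e-01  7.07119820e-01 -5.27025356e-04 -5.11689790e-04] 0.08526283412827303
```

View pics/scene.png

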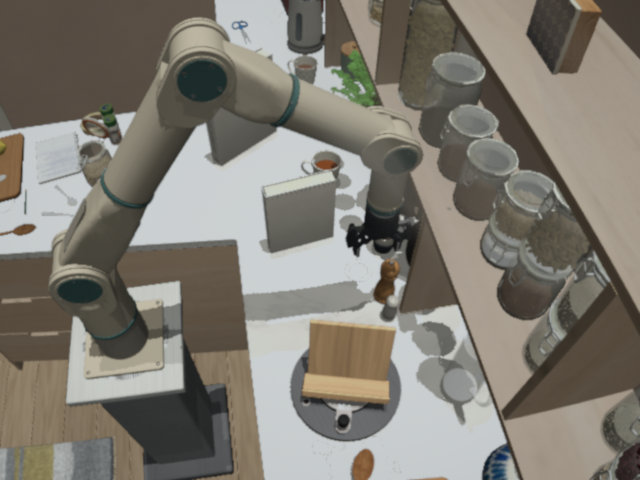

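View pics/side.png

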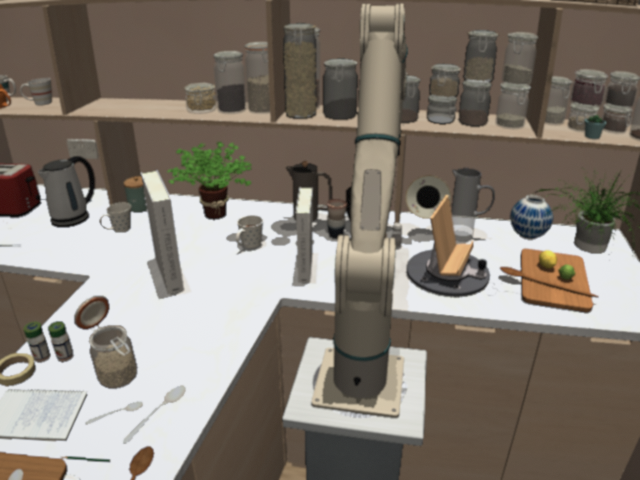

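The scene picture shows the stand at about (345,385) with its knob at (343,420). There are two books: A at (300,212) and B at (240,125), which is partly behind the arm. In the side picture they are A at (305,235) and B at (165,235). Next I'll enlarge and measure both.

Run:
```python
from h import *
s=load('scene')['img'];t=load('side')['img']
a=cv2.resize(s[300:450,270:420],(450,450),interpolation=cv2.INTER_CUBIC)
b=cv2.resize(s[160:260,250:350],(350,350),interpolation=cv2.INTER_CUBIC)
c=cv2.resize(t[160:300,130:330],(350,245),interpolation=cv2.INTER_CUBIC)
im=np.zeros((600,800,3),np.uint8);im[:450,:450]=a;im[:350,450:]=b;im[350:595,450:]=c
d=load('wrist')['img'];im[450:,:200]=cv2.resize(d,(200,150))
cv2.imwrite('pics/c1.png',im[:,:,::-1])
# rough book estimates
S=load('scene');T=load('side')
print('A top front corners scene',onz(S,[(263,188),(334,173)],.246).round(3).tolist())
```

```text
A top front corners scene [[0.412, 0.241, 0.246], [0.601, 0.263, 0.246]]
```

View pics/c1.png

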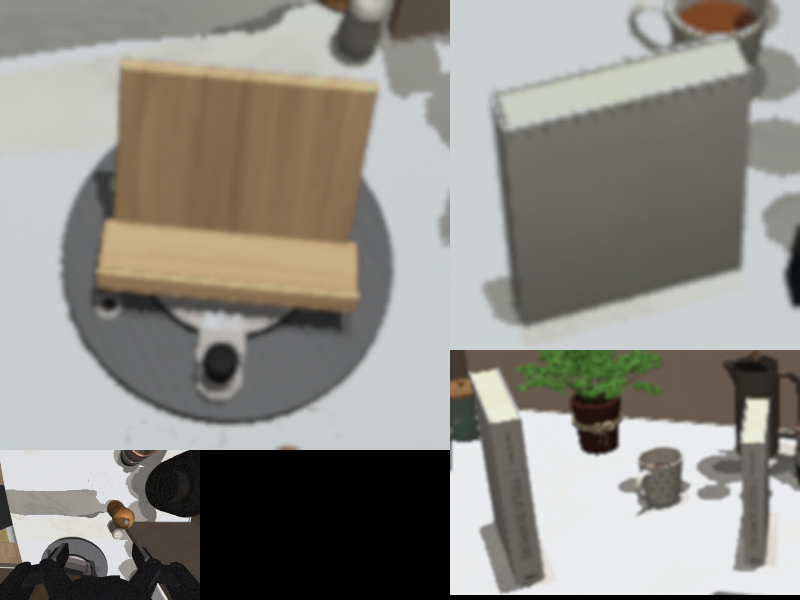

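View pics/wrist.png

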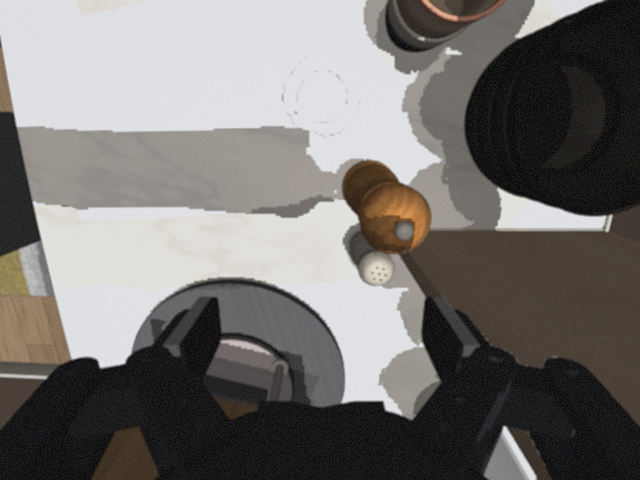

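Crops: book A's top pale page strip runs through scene (263,188)–(334,173) and its spine faces the robot. Book B in the side view is clearly thicker and taller. The stand's bare middle hole is at scene (306,401) and the knob at (343,420). Next come the measurements.

Run:
```python
from h import *
S=load('scene');T=load('side')
def pages(d,roi,name):
    im=d['img'].astype(int);x0,y0,x1,y1=roi
    m=np.zeros(im.shape[:2],np.uint8)
    sub=im[y0:y1,x0:x1];r,g,b=sub[...,0],sub[...,1],sub[...,2]
    m[y0:y1,x0:x1]=((g-b>6)&(g>165)&(g>=r))*255
    cs,_=cv2.findContours(m,cv2.RETR_EXTERNAL,cv2.CHAIN_APPROX_NONE)
    c=max(cs,key=cv2.contourArea);print(name,cv2.contourArea(c),cv2.boundingRect(c),(m>0).sum())
    return c[:,0].astype(float)
for d,roi,z,n in((S,(255,165,345,200),.242,'A scene'),(T,(290,170,320,230),.242,'A side'),(T,(135,160,190,220),.29,'B side')):
    c=pages(d,roi,n);p=onz(d,c,z)[:,:2].astype(np.float32);r=cv2.minAreaRect(p)
    print(np.round(r[0],4),np.round(r[1],4),round(r[2],2)); print(cv2.boxPoints(r).round(4).tolist())
# pages colour sample
print(S['img'][182,295:305].tolist()[:3],T['img'][205,300:310].tolist()[:3],T['img'][180,155].tolist())
print('front bottom', onz(S,[(270.3,252),(334,237)],0).round(3).tolist())
# disc
im=S['img'].astype(int);mx=im.max(2);mn=im.min(2)
hsv=im
m=((mx<125)&(mx-mn<14)).astype(np.uint8)*255
m[:,:285]=0;m[:,406:]=0;m[:335]=0;m[445:]=0
cs,_=cv2.findContours(m,cv2.RETR_EXTERNAL,cv2.CHAIN_APPROX_NONE);c=max(cs,key=cv2.contourArea)
h=cv2.convexHull(c)[:,0].astype(float)
p=onz(S,h,.018)[:,:2]
from scipy.optimize import least_squares
w=p
f=lambda q:np.hypot(w[:,0]-q[0],w[:,1]-q[1])-.135
r=least_squares(f,[.6,-.25],loss='soft_l1',f_scale=.001)
print('disc',r.x,np.abs(r.fun).round(4).tolist())
# knob
def blob(d,roi,th):
    x0,y0,x1,y1=roi;m=(d['img'].max(2)<th).astype(np.uint8);k=np.zeros_like(m);k[y0:y1,x0:x1]=m[y0:y1,x0:x1]
    n,l,st,ce=cv2.connectedComponentsWithStats(k)
    i=1+np.argmax(st[1:,4]);return st[i],ce[i]
st,ce=blob(S,(330,405,356,430),60);print('knob scene',st,ce,onz(S,[ce],.073))
st2,ce2=blob(T,(474,255,492,285),60);print('knob side',st2,ce2);print(tri([(S,ce),(T,ce2)]))
print('hole',onz(S,[(306,401)],.018))
print('ledge lip top outer', onz(S,[(270+97/3,300+275/3),(270+358/3,300+297/3)],.085-.0).tolist())
```

```text
A scene 610.0 (264, 171, 71, 25) 686
[0.5059 0.2467] [0.1836 0.0368] 8.25
[[0.4124000072479248, 0.2517000138759613], [0.41769999265670776, 0.21529999375343323], [0.599399983882904, 0.24160000681877136], [0.5942000150680542, 0.27810001373291016]]
A side 88.5 (299, 188, 13, 12) 215
[0.554  0.2487] [0.086  0.0381] 9.17
[[0.5084999799728394, 0.2606000006198883], [0.5145999789237976, 0.22300000488758087], [0.5995000004768372, 0.23669999837875366], [0.5934000015258789, 0.2743000090122223]]
B side 151.0 (148, 189, 21, 13) 340
[0.3672 0.6607] [0.0948 0.0513] 35.33
[[0.31369999051094055, 0.65420001745224], [0.3434000015258789, 0.6123999953269958], [0.4207000136375427, 0.6672000288963318], [0.3910999894142151, 0.7089999914169312]]
[[203, 207, 191], [203, 208, 192], [203, 208, 191]] [[234, 234, 213], [234, 234, 214], [234, 234, 213]] [233, 235, 214]
front bottom [[0.413, 0.216, 0.0], [0.605, 0.239, 0.0]]
disc [ 0.54215303 -0.22234346] [0.0018, 0.0015, 0.0014, 0.0016, 0.0019, 0.0021, 0.0025, 0.002, 0.0018, 0.0012, 0.0007, 0.0004, 0.0007, 0.0007, 0.0002, 0.0004, 0.0, 0.0, 0.0002, 0.0002, 0.0005, 0.0002, 0.0002, 0.0001, 0.001, 0.0003, 0.0008, 0.0015, 0.0025, 0.0035, 0.0039, 0.0037, 0.0039, 0.0039, 0.0035, 0.0032, 0.0027]
knob scene [338 415  11  13 113] [342.78761062 421.04424779] [[ 0.51333956 -0.32509817  0.073     ]]
knob side [478 261   8  10  65] [481.27692308 265.03076923]
[ 0.51459284 -0.32171106  0.05963559]
hole [[ 0.44274373 -0.24525489  0.018     ]]
ledge lip top outer [[0.4347388801794486, -0.2458780360088339, 0.08499999999999996], [0.6260446793549, -0.2974981347261324, 0.08499999999999996]]
```

Book A measures 184 x 37 mm at its page block and 192 mm along its front foot, so it is the 192 x 40 mm cookbook. B has a thicker page block and stands at about 35° yaw, so it is the look-alike. Knob at about (0.514,-0.323), swivel axis at about (0.542,-0.222), middle stop towards 194°. I'll move over the knob, high above the board.

Emit:
{"fn": "servo_tool", "kwargs": {"series": "0 0 -1 0 0 0 1; -0.6 -0.3 -1 0 0 0 1; -1 -0.5 -1 0 0 0 1; -1 -0.5 0 0 0 0 1; -1 -0.5 0 0 0 0 1; -1 -0.5 0 0 0 0 1; -1 -0.5 0 0 0 0 1; -1 -0.5 0 0 0 0 1; -1 -0.5 0 0 0 0 1; -1 -0.5 0 0 0 0 1; -1 -0.5 0 0 0 0 1; -1 -0.14 0 0 0 0 1"}}

```text
time: 1.65
position: [0.5254, -0.2658, 0.2953]
tcp_rot: [0.707, 0.707, -0.0, -0.0]
wrist_force: [0.2, -0.5, 0.4]
grip_width: 0.0852
finger_force: 0.0
```

Emit:
{"fn": "servo_tool", "kwargs": {"series": "-1 0 0 0 0 0 1; -1 0 0 0 0 0 1; -0.32 0 0 0 0 0 1; 0 0 0 0 0 1 1; 0 0 0 0 0 1 1; 0 0 1 0 0 0 1; 0 0 0.8 0 0 0 1; 0 0 0 0 0 0 1; 0 0 0 0 0 0 1"}}

```text
time: 2.78
position: [0.5271, -0.3227, 0.2512]
tcp_rot: [0.798, 0.602, 0.0, 0.0]
wrist_force: [0.3, 0.4, -0.4]
grip_width: 0.085
finger_force: 0.0
```

Run:
```python
from h import *
grab('wrist','w2');grab('scene','s2')
o=telemetry.get_obs();print(o['time'],o['position'],o['wrist_force'],R.from_quat(o['tcp_rot']).as_matrix().round(3).tolist(),o['joint_pos'])
```

```text
2.875 [ 0.52715618 -0.32308079  0.25149752] [-0.06582667  0.65749081 -0.40328986] [[0.275, 0.961, 0.002], [0.961, -0.275, -0.001], [-0.0, 0.002, -1.0]] [ 0.41383271  0.55318675  0.14698798  1.57775766 -0.09098362  1.01549689
  0.30803274]
```

View pics/w2.png

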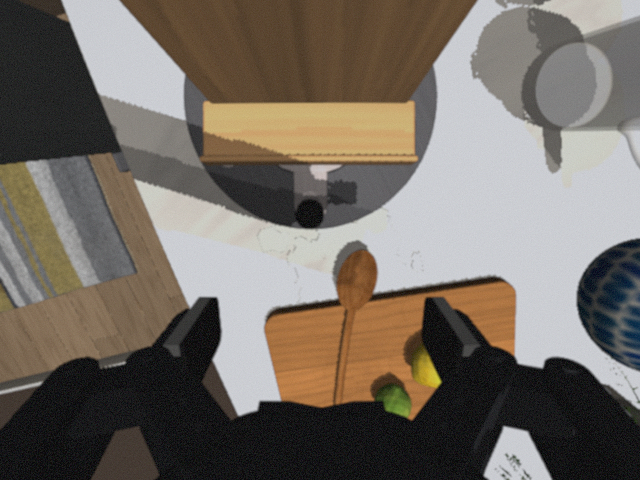

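The wrist picture shows the knob at (310,213) and the ledge level in the frame, so the tool's yaw of -16° matches the stand. Next I'll fix the knob and lip positions.

Run:
```python
from h import *
W=load('w2');S=load('scene')
m=(W['img'].max(2)<30).astype(np.uint8);k=np.zeros_like(m);k[196:232,292:328]=m[196:232,292:328]
n,l,st,ce=cv2.connectedComponentsWithStats(k);i=1+np.argmax(st[1:,4]);print(st[i],ce[i])
print('knob z.073',onz(W,[ce[i]],.073)); print('z .066',onz(W,[ce[i]],.066))
print(tri([(W,ce[i]),(S,(342.8,420.5))]))
e=onz(W,[(202.5,161.5),(417.5,161.5)],.083);print('lip',e,e.mean(0),np.degrees(np.arctan2(*(e[1]-e[0])[[1,0]])))
# disc edges in wrist
im=W['img'].astype(int);mm=((im.max(2)<110)).astype(np.uint8)
pts=[]
for r in range(70,230,6):
    pass
print([ (r,np.flatnonzero(mm[r,150:330])[:1]+150, np.flatnonzero(mm[r,330:480])[-1:]+330) for r in (90,110,130,150,170,190)])
```

```text
[294 200  29  28 515] [308.83495146 213.29902913]
knob z.073 [[ 0.51548724 -0.32120115  0.073     ]]
z .066 [[ 0.51481331 -0.32265384  0.066     ]]
[ 0.51459647 -0.3222565   0.0672573 ]
lip [[ 0.43655004 -0.24541512  0.083     ]
 [ 0.62594098 -0.2999529   0.083     ]] [ 0.53124551 -0.27268401  0.083     ] -16.064497189744063
[(90, array([185]), array([435])), (110, array([186]), array([434])), (130, array([188]), array([431])), (150, array([195]), array([424])), (170, array([150]), array([414])), (190, array([175]), array([397]))]
```

Emit:
{"fn": "servo_tool", "kwargs": {"series": "-0.1 -0.48 0.5 0 0 0 1; 0 0 1 0 0 0 1; 0 0 1 0 0 0 1; 0 0 1 0 0 0 1; 0 0 1 0 0 0 1; 0 0 1 0 0 0 1; 0 0 0.9 0 0 0 1; 0 0 0.6 0 0 0 1; 0 0 0.35 0 0 0 1; 0 0 0.35 0 0 0 1; 0 0 0 0 0 0 1; 0 0 0 0 0 0 1"}}

```text
time: 4.38
position: [0.5146, -0.3223, 0.0584]
tcp_rot: [0.799, 0.602, 0.0, 0.0]
wrist_force: [-0.1, -0.2, 0.1]
grip_width: 0.0855
finger_force: 0.0
```

Emit:
{"fn": "servo_tool", "kwargs": {"series": "0 0 0 0 0 0 -1; 0 0 0 0 0 0 -1; 0 0 0 0 0 0 -1; 0 0 0 0 0 0 -1; 0 0 0 0 0 0 -1; 0 0 0 0 0 0 -1; 0 0 0 0 0 0 -1", "squeeze": 60}}

```text
time: 5.25
position: [0.5148, -0.3223, 0.0585]
tcp_rot: [0.799, 0.602, 0.0, 0.001]
wrist_force: [0.1, -0.6, 6.0]
grip_width: 0.0246
finger_force: 58.8
```

Run:
```python
from h import *
W=grab('wrist','w3');S=grab('scene','s3');T=grab('side','t3')
im=np.zeros((480,800,3),np.uint8)
im[:,:400]=cv2.resize(W['img'][180:480,195:445],(400,480))
im[:240,400:]=cv2.resize(S['img'][350:470,260:460],(400,240))
im[240:,400:]=cv2.resize(T['img'][190:310,380:580],(400,240))
cv2.imwrite('pics/c3.png',im[:,:,::-1])
```

```text
(no output)
```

View pics/c3.png

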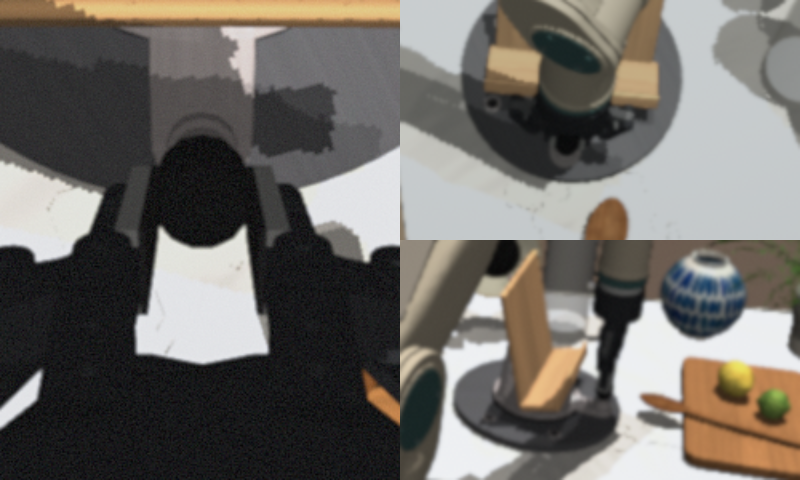

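Enlarged crop: the knob is centred between the two pads, the fingers straddle the sleeve, and nothing touches the ledge. I'll draw the pin slowly and watch the force.

Emit:
{"fn": "servo_tool", "kwargs": {"series": "0 0 -0.2 0 0 0 -1; 0 0 -0.2 0 0 0 -1; 0 0 -0.2 0 0 0 -1; 0 0 -0.2 0 0 0 -1; 0 0 -0.12 0 0 0 -1; 0 0 0 0 0 0 -1; 0 0 0 0 0 0 -1", "squeeze": 70}}

```text
time: 6.28
position: [0.514, -0.322, 0.0807]
tcp_rot: [0.799, 0.602, -0.0, -0.0]
wrist_force: [2.0, -1.4, -10.1]
grip_width: 0.0241
finger_force: 69.3
```

The pin is drawn about 22 mm and the spring pulls down at about 10 N. I'll swing clockwise in 4° rows about the axis, 105 mm along tool +x.

Emit:
{"fn": "servo_tool", "kwargs": {"series": "0.01 -0.293 0 0 0 0.5 -1; 0.01 -0.293 0 0 0 0.5 -1; 0.01 -0.293 0 0 0 0.5 -1; 0.01 -0.293 0 0 0 0.5 -1; 0.01 -0.293 0 0 0 0.5 -1; 0.01 -0.293 0 0 0 0.5 -1; 0.01 -0.293 0 0 0 0.5 -1; 0.01 -0.293 0 0 0 0.5 -1; 0.01 -0.293 0 0 0 0.5 -1; 0.01 -0.293 0 0 0 0.5 -1; 0.01 -0.293 0 0 0 0.5 -1; 0.01 -0.293 0 0 0 0.5 -1"}}

```text
time: 7.78
position: [0.4495, -0.2668, 0.081]
tcp_rot: [0.975, 0.224, 0.001, 0.0]
wrist_force: [2.8, -0.7, -10.8]
grip_width: 0.0241
finger_force: 69.3
```

```bash
cat > st.py <<'E'
from h import *
o=telemetry.get_obs();M=R.from_quat(o['tcp_rot']).as_matrix()
print(round(o['time'],2),o['position'].round(4),'yaw_x',np.degrees(np.arctan2(M[1,0],M[0,0])).round(2),'F',o['wrist_force'].round(1),'Ftool',(M.T@o['wrist_force']).round(1),'T',o['ft_torque'].round(2),'w',round(o['grip_width'],4),'z',M[:,2].round(3),'q',o['joint_pos'].round(2))
E
python3 st.py
```

```text
7.78 [ 0.4495 -0.2668  0.081 ] yaw_x 25.9 F [  2.8  -0.7 -10.8] Ftool [ 2.2  1.8 10.8] T [-0.26 -0.64 -0.13] w 0.0241 z [ 0.001  0.    -1.   ] q [ 0.27  0.68  0.32  2.   -0.41  0.52 -0.23]
```

Emit:
{"fn": "servo_tool", "kwargs": {"series": "0.01 -0.293 0 0 0 0.5 -1; 0.01 -0.293 0 0 0 0.5 -1; 0.01 -0.293 0 0 0 0.5 -1; 0 0 0 0 0 0 -1; 0 0 0 0 0 0 -1; 0 0 0.2 0 0 0 -1; 0 0 0.15 0 0 0 -1; 0 0 0.1 0 0 0 -1; 0 0 0 0 0 0 -1"}}

```text
time: 8.9
position: [0.4421, -0.2464, 0.0695]
tcp_rot: [0.993, 0.122, 0.001, -0.0]
wrist_force: [5.7, 0.3, -8.6]
grip_width: 0.0242
finger_force: 69.6
```

```bash
python3 st.py
```

```text
8.9 [ 0.4421 -0.2464  0.0695] yaw_x 14.03 F [ 5.7  0.3 -8.6] Ftool [5.6 1.1 8.6] T [ 0.25 -1.13 -0.1 ] w 0.0242 z [ 0.001  0.    -1.   ] q [ 0.22  0.69  0.35  2.05 -0.5   0.48 -0.37]
```

The tool is at z = 0.0695, which is a lift of 11 mm, below the 16 mm plate level, and the knob still pulls down. So the pin has entered the hole. I'll lower it home.

Emit:
{"fn": "servo_tool", "kwargs": {"series": "0 0 0.15 0 0 0 -1; 0 0 0.15 0 0 0 -1; 0 0 0.13 0 0 0 -1; 0 0 0 0 0 0 -1; 0 0 0 0 0 0 -1"}}

```text
time: 9.52
position: [0.4422, -0.2466, 0.0589]
tcp_rot: [0.993, 0.122, 0.001, 0.0]
wrist_force: [4.7, 2.2, -6.2]
grip_width: 0.0244
finger_force: 69.9
```

```bash
python3 st.py
```

```text
9.53 [ 0.4422 -0.2466  0.0589] yaw_x 14.04 F [ 4.7  2.2 -6.2] Ftool [ 5.1 -1.   6.3] T [ 0.29 -1.1  -0.06] w 0.0244 z [ 0.001 -0.    -1.   ] q [ 0.23  0.71  0.34  2.06 -0.52  0.45 -0.36]
```

Emit:
{"fn": "servo_tool", "kwargs": {"series": "0 0 0 0 0 0 1; 0 0 0 0 0 0 1; 0 0 0 0 0 0 1; 0 0 0 0 0 0 1; 0 0 0 0 0 0 1; 0 0 -0.5 0 0 0 1; 0 0 -1 0 0 0 1; 0 0 -1 0 0 0 1; 0 0 -1 0 0 0 1; 0 0 -1 0 0 0 1; 0 0 -1 0 0 0 1; 0 0 -1 0 0 0 1"}}

```text
time: 11.02
position: [0.4411, -0.2465, 0.2231]
tcp_rot: [0.993, 0.122, 0.0, 0.0]
wrist_force: [-0.8, 0.5, 0.1]
grip_width: 0.0853
finger_force: 0.0
```

Emit:
{"fn": "servo_tool", "kwargs": {"series": "0 0 -1 0 0 0 1; 0 0 -0.5 0 0 0 1; 0 0 0 0 0 0 1; 0 0 0 0 0 0 1"}}

```text
time: 11.52
position: [0.4407, -0.2461, 0.2582]
tcp_rot: [0.993, 0.122, -0.001, -0.0]
wrist_force: [0.0, 0.0, -0.3]
grip_width: 0.0856
finger_force: 0.0
```

```bash
python3 - <<'E'
from h import *
W=grab('wrist','w4');S=grab('scene','s4');T=grab('side','t4')
im=np.zeros((600,800,3),np.uint8)
im[:300,:400]=cv2.resize(W['img'],(400,300))
im[300:,:400]=cv2.resize(W['img'][60:240,200:440],(400,300))
im[:300,400:]=cv2.resize(S['img'][300:450,260:460],(400,300))
im[300:,400:]=cv2.resize(T['img'][170:320,380:580],(400,300))
cv2.imwrite('pics/c4.png',im[:,:,::-1])
E
python3 st.py
```

```text
11.68 [ 0.4408 -0.2463  0.2581] yaw_x 13.99 F [0.1 0.3 0.5] Ftool [ 0.1 -0.3 -0.5] T [-0.   -0.01  0.04] w 0.0854 z [-0.002  0.001 -1.   ] q [ 0.05  0.42  0.58  1.88 -0.29  0.93 -0.57]
```

View pics/c4.png

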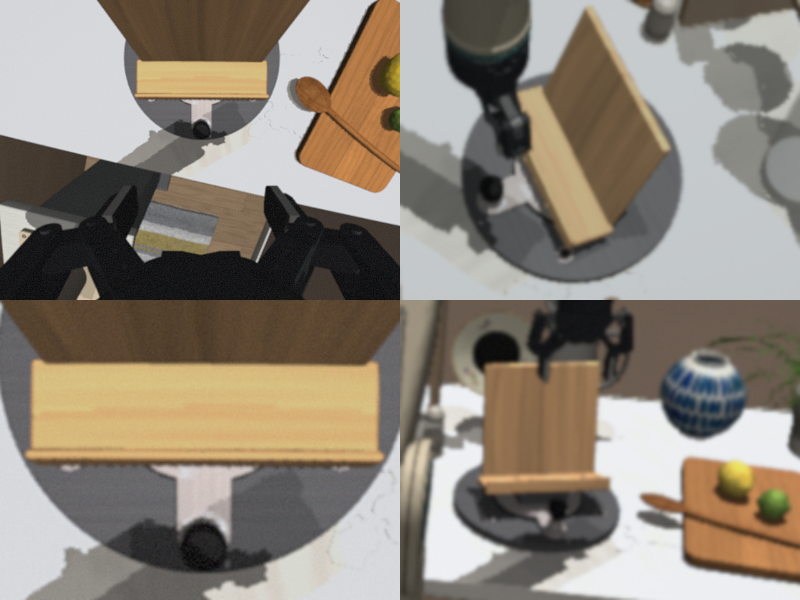

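The picture shows the stand facing the robot at the middle stop: knob at scene (305,395), board top corners at scene (354,304) and (394,376), side (422,201) and (480,201). Next I'll check the knob height and locate the rest.

Run:
```python
from h import *
W=load('w4');S=load('s4');T=load('t4')
def bl(d,roi,th):
    x0,y0,x1,y1=roi;m=(d['img'].max(2)<th).astype(np.uint8);k=np.zeros_like(m);k[y0:y1,x0:x1]=m[y0:y1,x0:x1]
    n,l,st,ce=cv2.connectedComponentsWithStats(k);i=1+np.argmax(st[1:,4]);return st[i],ce[i]
a,ca=bl(W,(306,190,340,225),35);b,cb=bl(S,(294,384,316,406),60);c,cc=bl(T,(452,260,472,275),60)
print(a,ca,b,cb,c,cc);print('knob',tri([(W,ca),(S,cb)]),onz(W,[ca],.073),onz(S,[cb],.073))
tl=tri([(S,(354.3,304)),(T,(422.7,201.7))]);tr=tri([(S,(394,376)),(T,(479.7,201))])
print('board top',tl,tr,(tl+tr)/2,np.linalg.norm(tl-tr),np.degrees(np.arctan2(*(tl-tr)[[1,0]])))
# lip outer edge ends in wrist: crop(25,463),(384,463)-> px
e=onz(W,[(200+25.5*.6,60+455*.6),(200+383.5*.6,60+455*.6)],.085);print('lip',e.round(4).tolist(),e.mean(0),np.linalg.norm(e[0]-e[1]),np.degrees(np.arctan2(*(e[1]-e[0])[[1,0]])))
C=np.array([.5439,-.2211]);a=np.radians(14)
xh=np.array([np.cos(a),np.sin(a),0]);zr=np.cos(.2618)*np.array([0,0,1])+np.sin(.2618)*xh
print('pred top mid',np.r_[C,.062]+.18*zr,'pred lip',C-.052*xh[:2],'pred knob',C-.105*xh[:2])
# hole test for salt & mill
```

```text
[308 194  28  29 406] [320.27339901 209.85221675] [294 384  17  22 274] [300.77007299 393.91970803] [452 267  13   8  98] [457.98979592 270.40816327]
knob [ 0.43476976 -0.24394548  0.06100535] [[ 0.44082824 -0.24537116  0.073     ]] [[ 0.43089992 -0.24613747  0.073     ]]
board top [ 0.57179884 -0.12297269  0.23510495] [ 0.61598058 -0.30139149  0.23311132] [ 0.59388971 -0.21218209  0.23410814] 0.18381857596220552 103.90833661973544
lip [[0.2836, -0.1669, 0.085], [0.34, -0.3932, 0.085]] [ 0.31183773 -0.28004682  0.085     ] 0.23326311934790656 -76.00627559509776
pred top mid [ 0.58910369 -0.20982946  0.23586662] pred lip [ 0.49344462 -0.23367994] pred knob [ 0.44201895 -0.2465018 ]
```

Emit:
{"fn": "servo_tool", "kwargs": {"series": "0.4 -0.975 -0.3 0 0 0 1; 0.4 -0.975 -0.3 0 0 0 1; 0.4 -0.975 -0.3 0 0 0 1; 0.4 -0.975 -0.3 0 0 0 1; 0.4 -0.975 -0.3 0 0 0 1; 0.4 -0.975 -0.3 0 0 0 1; 0.4 -0.975 -0.3 0 0 0 1; 0.4 -0.975 -0.3 0 0 0 1; 0.4 -0.975 0 0 0 0 1; 0.4 -0.975 0 0 0 0 1; 0.4 -0.975 0 0 0 0 1; 0.4 -0.975 0 0 0 0 1"}}

```text
time: 13.18
position: [0.4868, 0.067, 0.3183]
tcp_rot: [0.993, 0.122, -0.001, 0.0]
wrist_force: [0.4, -1.0, -0.7]
grip_width: 0.0852
finger_force: 0.0
```

Emit:
{"fn": "servo_tool", "kwargs": {"series": "0.35 -0.975 0 0 0 0 1; 0.35 -0.975 0 0 0 0 1; 0.35 -0.975 0 0 0 0 1; 0.35 -0.975 0 0 0 0 1; 0.35 -0.975 0 0 0 0 1; 0.35 -0.975 0 0 0 0 1; 0.35 -0.975 0 0 0 0 1; 0 0 0 0 0 -1 1; 0 0 0 0 0 -1 1; 0 0 0 0 0 -1 1; 0 0 0 0 0 -1 1; 0 0 0 0 0 -1 1"}}

```text
time: 14.68
position: [0.5051, 0.2469, 0.3185]
tcp_rot: [0.89, 0.456, -0.0, 0.0]
wrist_force: [1.1, -1.3, 0.4]
grip_width: 0.0851
finger_force: 0.0
```

Emit:
{"fn": "servo_tool", "kwargs": {"series": "0 0 0 0 0 -1 1; 0 0 0 0 0 -1 1; 0 0 0 0 0 -1 1; 0 0 0 0 0 -1 1; 0 0 0 0 0 -1 1; 0 0 0 0 0 -1 1; 0 0 0 0 0 -1 1; 0 0 0 0 0 -1 1; 0 0 0 0 0 -1 1; 0 0 0 0 0 -1 1; 0 0 0 0 0 -1 1; 0 0 0 0 0 -1 1"}}

```text
time: 16.18
position: [0.5051, 0.2468, 0.3184]
tcp_rot: [0.257, 0.966, -0.0, -0.0]
wrist_force: [0.3, -0.4, -0.3]
grip_width: 0.0851
finger_force: 0.0
```

Emit:
{"fn": "servo_tool", "kwargs": {"series": "0 0 0 0 0 -1 1; 0 0 0 0 0 -1 1; 0 0 0 0 0 -1 1; 0 0 0 0 0 -1 1; 0 0 0 0 0 -0.7 1; 0 0 0 0 0 0 1; 0 0 0 0 0 0 1"}}

```text
time: 17.05
position: [0.5052, 0.2466, 0.3187]
tcp_rot: [-0.065, 0.998, -0.0, -0.0]
wrist_force: [0.1, 0.5, -0.6]
grip_width: 0.0857
finger_force: 0.0
```

```bash
python3 - <<'E'
from h import *
W=grab('wrist','w5');S=grab('scene','s5');T=grab('side','t5')
W4=load('w4')
e=onz(W4,[(215.3,152.5),(430.1,152.5)],.085);print('lip',e.round(4).tolist(),e.mean(0))
im=np.zeros((480,800,3),np.uint8);im[:,:640]=W['img']
im[:160,640:]=cv2.resize(T['img'][170:290,250:370],(160,160));im[160:320,640:]=cv2.resize(S['img'][160:260,240:340],(160,160))
cv2.imwrite('pics/c5.png',im[:,:,::-1])
E
python3 st.py
```

```text
lip [[0.4726, -0.1375, 0.085], [0.5206, -0.3302, 0.085]] [ 0.49659611 -0.23387088  0.085     ]
17.2 [0.5051 0.2467 0.3189] yaw_x -172.45 F [-0.2  0.1 -0.1] Ftool [0.2 0.1 0.1] T [ 0.03  0.07 -0.02] w 0.0853 z [-0. -0. -1.] q [-0.34  0.41 -0.24  1.63  0.11  1.12  1.09]
```

View pics/c5.png

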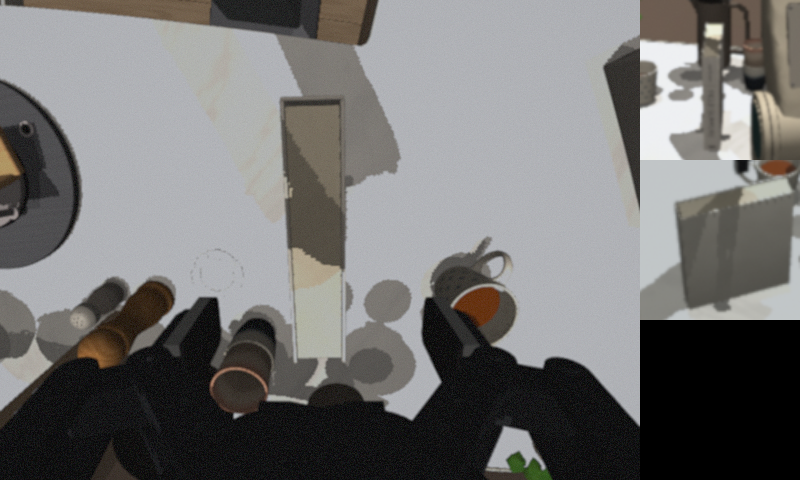

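The wrist picture shows the book's top from its spine end (280–345, row 97) to its fore edge (295–346, row 360), centred between the open fingers, and the mug at (475,300) clear of them.

Run:
```python
from h import *
W=load('w5')
p=onz(W,[(280.5,97),(345.5,96),(345.5,361),(294.5,361)],.246);print(p.round(4).tolist())
c=p.mean(0);s=(p[0]+p[1])/2;f=(p[2]+p[3])/2
print(c,np.linalg.norm(s-f),np.linalg.norm(p[0]-p[1]),np.linalg.norm(p[2]-p[3]),np.degrees(np.arctan2(*(f-s)[[1,0]])), [np.degrees(np.arctan2(*(b-a)[[1,0]])) for a,b in((p[0],p[3]),(p[1],p[2]))])
```

```text
[[0.414, 0.2093, 0.246], [0.4083, 0.2488, 0.246], [0.5961, 0.2772, 0.246], [0.6012, 0.2382, 0.246]]
[0.50490869 0.24338904 0.246     ] 0.1896148433478536 0.039857690547720336 0.03928269690929822 8.690826398611526 [np.float64(8.779043352869115), np.float64(8.602856885603693)]
```

Emit:
{"fn": "servo_tool", "kwargs": {"series": "0 -0.1 0 0 0 -0.14 1; 0 0 0.7 0 0 0 1; 0 0 0.9 0 0 0 1; 0 0 0.9 0 0 0 1; 0 0 0.9 0 0 0 1; 0 0 0.5 0 0 0 1; 0 0 0.3 0 0 0 1; 0 0 0 0 0 0 1; 0 0 0 0 0 0 1"}}

```text
time: 18.32
position: [0.5059, 0.2445, 0.2146]
tcp_rot: [-0.076, 0.997, 0.0, 0.001]
wrist_force: [-0.3, -0.9, 0.4]
grip_width: 0.0851
finger_force: 0.0
```

Emit:
{"fn": "servo_tool", "kwargs": {"series": "0 0 0 0 0 0 0.2; 0 0 0 0 0 0 -0.2; 0 0 0 0 0 0 -0.2; 0 0 0 0 0 0 -1; 0 0 0 0 0 0 -1; 0 0 0 0 0 0 -1; 0 0 0 0 0 0 -1", "squeeze": 45}}

```text
time: 19.2
position: [0.5057, 0.2442, 0.2144]
tcp_rot: [-0.076, 0.997, 0.0, 0.0]
wrist_force: [-0.7, -1.2, 5.5]
grip_width: 0.0391
finger_force: 47.0
```

```bash
python3 st.py
```

```text
19.2 [0.5057 0.2442 0.2144] yaw_x -171.28 F [-0.7 -1.2  5.5] Ftool [ 0.9 -1.  -5.5] T [-0.24  0.15 -0.  ] w 0.0391 z [ 0.001  0.    -1.   ] q [-0.35  0.51 -0.23  1.77  0.15  0.87  1.08]
```

Gripped at 39 mm. I'll lift, turn so the spine faces left, and carry it to the front of the stand.

Emit:
{"fn": "servo_tool", "kwargs": {"series": "0 0 -0.2 0 0 0 -1; 0 0 -0.5 0 0 0 -1; 0 0 -0.9 0 0 0 -1; 0 0 -1 0 0 0 -1; 0 0 -1 0 0 0 -1; 0 0 -1 0 0 0 -1; 0 0 -0.8 0 0 0 -1; 0 0 -0.3 0 0 0 -1; 0 0 0 0 0 0.5 -1; 0 0 0 0 0 0.8 -1; 0 0 0 0 0 0.8 -1; 0 0 0 0 0 0.8 -1", "squeeze": 60}}

```text
time: 20.7
position: [0.5048, 0.2439, 0.3555]
tcp_rot: [0.128, 0.992, -0.001, -0.001]
wrist_force: [0.7, -0.1, -5.5]
grip_width: 0.0394
finger_force: 61.4
```

Emit:
{"fn": "servo_tool", "kwargs": {"series": "0 0 0 0 0 0.8 -1; 0 0 0 0 0 0.8 -1; 0 0 0 0 0 0.8 -1; 0 0 0 0 0 0.8 -1; 0 0 0 0 0 0.8 -1; 0 0 0 0 0 0.8 -1; 0 0 0 0 0 0.8 -1; 0 0 0 0 0 0.8 -1; 0 0 0 0 0 0.8 -1; 0 0 0 0 0 0.8 -1; 0 0 0 0 0 0.5 -1; 0 0 0 0 0 0 -1"}}

```text
time: 22.2
position: [0.5048, 0.2441, 0.3557]
tcp_rot: [0.659, 0.752, -0.001, -0.0]
wrist_force: [-0.1, 0.6, -5.9]
grip_width: 0.0388
finger_force: 61.4
```

```bash
python3 st.py
```

```text
22.2 [0.5048 0.2441 0.3557] yaw_x 97.58 F [-0.1  0.6 -5.9] Ftool [0.6 0.  5.9] T [-0.    0.02  0.02] w 0.0388 z [-0.002 -0.001 -1.   ] q [-0.57  0.38  0.11  1.57 -0.04  1.2  -0.33]
```

Emit:
{"fn": "servo_tool", "kwargs": {"series": "0 0 0 0 0 -0.8 -1; -0.3 -0.1 0 0 0 0 -1; -0.7 -0.2 0 0 0 0 -1; -1 -0.3 0 0 0 0 -1; -1 -0.3 0 0 0 0 -1; -1 -0.3 0 0 0 0 -1; -1 -0.3 0 0 0 0 -1; -1 -0.3 0 0 0 0 -1; -1 -0.3 0 0 0 0 -1; -1 -0.3 0 0 0 0 -1; -1 -0.3 0 0 0 0 -1; -1 -0.3 0 0 0 0 -1"}}

```text
time: 23.7
position: [0.4919, -0.0191, 0.3566]
tcp_rot: [0.617, 0.787, -0.0, 0.0]
wrist_force: [0.5, -0.8, -4.9]
grip_width: 0.039
finger_force: 61.3
```

Emit:
{"fn": "servo_tool", "kwargs": {"series": "-1 -0.3 0 0 0 0 -1; -1 -0.3 0 0 0 0 -1; -1 -0.3 0 0 0 0 -1; -1 -0.3 0 0 0 0 -1; -1 -0.3 0 0 0 0 -1; -1 -0.3 0 0 0 0 -1; -1 -0.3 0 0 0 0 -1; -0.7 -0.2 0 0 0 0 -1; -0.4 0 0 0 0 0 -1; 0 0 0 0 0 0 -1; 0 0 0 0 0 0 -1"}}

```text
time: 25.08
position: [0.4859, -0.2256, 0.3563]
tcp_rot: [0.616, 0.788, 0.0, -0.0]
wrist_force: [0.2, -0.2, -4.6]
grip_width: 0.039
finger_force: 61.3
```

```bash
python3 st.py
```

```text
25.07 [ 0.4859 -0.2256  0.3563] yaw_x 104.01 F [ 0.2 -0.2 -4.6] Ftool [-0.3  0.2  4.6] T [-0.01 -0.06 -0.02] w 0.039 z [-0.     0.001 -1.   ] q [ 0.19  0.34  0.27  1.64 -0.1   1.18  0.73]
```

Emit:
{"fn": "servo_tool", "kwargs": {"series": "-0.4 0 0 0 0 0 -1; 0 0 0 0.5 0 0 -1; 0 0 0 0.5 0 0 -1; 0 0 0 0.5 0 0 -1; 0 0 0 0.375 0 0 -1; 0 0 0 0 0 0 -1; 0 0 0 0 0 0 -1"}}

```text
time: 25.95
position: [0.4882, -0.237, 0.3565]
tcp_rot: [0.611, 0.781, -0.102, -0.08]
wrist_force: [-0.6, -0.4, -6.2]
grip_width: 0.0388
finger_force: 61.9
```

```bash
python3 st.py
python3 - <<'E'
from h import *
S=grab('scene','s6');T=grab('side','t6');W=grab('wrist','w6')
im=np.zeros((600,800,3),np.uint8)
im[:300,:400]=cv2.resize(S['img'][270:450,230:470],(400,300))
im[300:,:400]=cv2.resize(W['img'],(400,300))
im[:,400:]=cv2.resize(T['img'][130:310,390:510],(400,600))
cv2.imwrite('pics/c6.png',im[:,:,::-1])
E
```

```text
25.95 [ 0.4882 -0.237   0.3565] yaw_x 103.9 F [-0.6 -0.4 -6.2] Ftool [-0.3  1.   6.2] T [ 0.16 -0.69 -0.01] w 0.0388 z [-0.25  -0.062 -0.966] q [0.13 0.49 0.3  1.44 0.02 1.44 0.65]
```

View pics/c6.png

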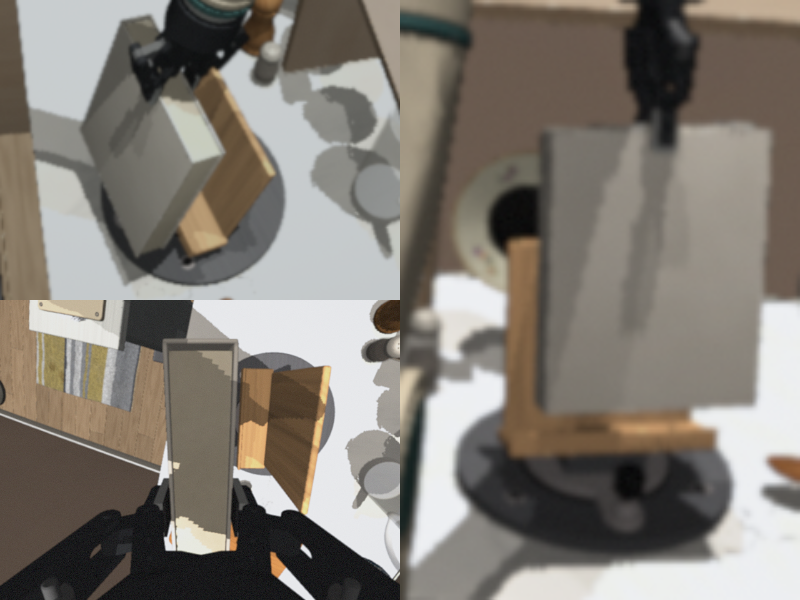

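The picture shows the tilted book parallel to the board and in front of it, spine on the left, front cover outward. Side view: its foot corners are at (432,251) and (496,251), and the lip ends at (421,265) and (484,263). I'll compare these with the predicted pixels to get the centring error.

Run:
```python
from h import *
T=load('t6');S=load('s6');o=telemetry.get_obs()
M=R.from_quat(o['tcp_rot']).as_matrix();p=o['position']
# book in tool: x_b=-tool x (spine at +x tool), y_b=tool y, z_b=-tool z ; bottom .2144 ahead
B=lambda x,y,z:p+M@np.array([-x,y,.2144-z])
bc=[B(-.096,-.02,0),B(.096,-.02,0),B(-.096,-.02,.246),B(.096,-.02,.246)]
print('book pred side',proj(T,bc).round(1).tolist());print('book pred scene',proj(S,bc).round(1).tolist())
C=np.array([.545,-.2215,.062]);a=np.radians(13.95);t=np.radians(15)
xh=np.array([np.cos(a),np.sin(a),0]);yr=np.array([-np.sin(a),np.cos(a),0]);zh=np.array([0,0,1])
xr=np.cos(t)*xh-np.sin(t)*zh;zr=np.sin(t)*xh+np.cos(t)*zh
P=lambda x,y,z:C+x*xr+y*yr+z*zr
rc=[P(-.056,.1,.01),P(-.056,-.1,.01),P(0,.093,.18),P(0,-.093,.18)]
print('rest side',proj(T,rc).round(1).tolist());print('rest scene',proj(S,rc).round(1).tolist())
d=p-P(-.02,0,.2144);print('TCP rel final in rest axes',d@xr,d@yr,d@zr)
print('book tilt axes',(M.T@np.c_[xr,yr,zr]).round(3).tolist())
# edges: side view rows -> gradient columns
g=cv2.cvtColor(T['img'],cv2.COLOR_RGB2GRAY).astype(float)
for r in(215,235,245):print(r,[(c,int(g[r,c+1]-g[r,c-1])) for c in range(424,505) if abs(g[r,c+1]-g[r,c-1])>25])
w=T['img'].astype(int);wood=(w[...,0]-w[...,2]>45)
for r in (258,260,262,264):q=np.flatnonzero(wood[r,400:510]);print(r,q[[0,-1]]+400 if len(q) else None)
```

```text
book pred side [[432.9, 253.7], [496.6, 251.5], [435.3, 168.9], [501.2, 167.7]]
book pred scene [[277.4, 348.1], [311.5, 425.5], [301.9, 282.0], [345.3, 368.5]]
rest side [[422.6, 259.5], [485.1, 257.2], [421.9, 202.0], [479.5, 200.6]]
rest scene [[310.1, 346.2], [346.2, 421.3], [352.3, 302.7], [392.5, 375.5]]
TCP rel final in rest axes -0.11357917638953728 -0.0013282729995166833 0.05508070894979787
book tilt axes [[0.001, 1.0, -0.0], [1.0, -0.001, 0.001], [0.001, -0.0, -1.0]]
215 [(430, -27), (431, -29), (434, 36), (435, 27), (498, -35), (499, -39)]
235 [(430, -29), (433, 36), (434, 26), (496, 50), (497, 86), (498, 55)]
245 [(430, -29), (433, 33), (434, 29), (495, 28), (496, 78), (497, 76), (498, 29)]
258 [421 480]
260 [421 483]
262 [423 483]
264 [423 466]
```

The predicted and observed edges agree within 1 px, so centring is right to about 1–2 mm. I'll advance above the ledge.

Emit:
{"fn": "servo_tool", "kwargs": {"series": "0.05 0.6 0 0 0 0 -1; 0 0.8 0 0 0 0 -1; 0 0.8 0.2 0 0 0 -1; 0 0.8 0.4 0 0 0 -1; 0 0.6 0.4 0 0 0 -1; 0 0.3 0.2 0 0 0 -1; 0 0.1 0 0 0 0 -1; 0 0 0 0 0 0 -1; 0 0 0 0 0 0 -1"}}

```text
time: 27.22
position: [0.5738, -0.2145, 0.3023]
tcp_rot: [0.611, 0.781, -0.103, -0.08]
wrist_force: [-0.1, -0.2, -5.4]
grip_width: 0.0389
finger_force: 62.0
```

```bash
cat >> st.py <<'E'
C=np.array([.545,-.2215,.062]);a=np.radians(13.95);t=np.radians(15)
xh=np.array([np.cos(a),np.sin(a),0]);yr=np.array([-np.sin(a),np.cos(a),0]);zh=np.array([0,0,1])
xr=np.cos(t)*xh-np.sin(t)*zh;zr=np.sin(t)*xh+np.cos(t)*zh
d=o['position']-(C-.02*xr+.2144*zr);print('rel',(d@np.c_[xr,yr,zr]).round(4))
print('Trel',(M.T@o['ft_torque']).round(2))
E
python3 st.py
```

```text
27.23 [ 0.5738 -0.2145  0.3023] yaw_x 103.88 F [-0.1 -0.2 -5.4] Ftool [-0.2  1.3  5.2] T [ 0.12 -0.74 -0.01] w 0.0389 z [-0.25  -0.063 -0.966] q [ 0.09  0.65  0.28  1.3  -0.03  1.43  0.59]
rel [-0.0136 -0.0002  0.0254]
Trel [-0.74 -0.06  0.03]
```

Emit:
{"fn": "servo_tool", "kwargs": {"series": "0 0 0.3 0 0 0 -1; 0 0 0.25 0 0 0 -1; 0 0.1 0 0 0 0 -1; 0 0.1 0 0 0 0 -1; 0 0.1 0 0 0 0 -1; 0 0 0 0 0 0 -1; 0 0 0 0 0 0 -1"}}

```text
time: 28.1
position: [0.5776, -0.2132, 0.2863]
tcp_rot: [0.611, 0.781, -0.103, -0.08]
wrist_force: [0.0, 0.5, -5.3]
grip_width: 0.0386
finger_force: 62.0
```

```bash
python3 st.py
```

```text
28.1 [ 0.5776 -0.2132  0.2863] yaw_x 103.92 F [ 0.   0.5 -5.3] Ftool [0.5 1.5 5.1] T [ 0.21 -0.67 -0.  ] w 0.0386 z [-0.251 -0.062 -0.966] q [ 0.09  0.67  0.28  1.31 -0.03  1.4   0.58]
rel [-0.0056  0.0002  0.011 ]
Trel [-0.7   0.05 -0.01]
```

Emit:
{"fn": "servo_tool", "kwargs": {"series": "0 0.06 0 0 0 0 -1; 0 0.06 0 0 0 0 -1; 0 0.06 0 0 0 0 -1; 0 0.06 0 0 0 0 -1; 0 0 0 0 0 0 -1"}}

```text
time: 28.72
position: [0.5821, -0.212, 0.285]
tcp_rot: [0.611, 0.78, -0.104, -0.081]
wrist_force: [-3.6, -0.7, -2.8]
grip_width: 0.0384
finger_force: 62.2
```

```bash
python3 st.py
```

```text
28.73 [ 0.5821 -0.212   0.285 ] yaw_x 103.87 F [-3.6 -0.7 -2.8] Ftool [ 0.2 -2.8  3.6] T [ 0.11  0.54 -0.13] w 0.0384 z [-0.254 -0.062 -0.965] q [ 0.09  0.68  0.28  1.3  -0.03  1.41  0.58]
rel [-0.0007  0.0003  0.0109]
Trel [0.5  0.26 0.06]
```

The book touches the board at the expected place (about 4 N). I'll ease off slightly and lower it onto the ledge.

Emit:
{"fn": "servo_tool", "kwargs": {"series": "0 -0.04 0 0 0 0 -1; 0 0 0.1 0 0 0 -1; 0 0 0.1 0 0 0 -1; 0 0 0.08 0 0 0 -1; 0 0 0.04 0 0 0 -1; 0 0 0 0 0 0 -1"}}

```text
time: 29.48
position: [0.5801, -0.2128, 0.2772]
tcp_rot: [0.611, 0.781, -0.103, -0.08]
wrist_force: [-3.1, -1.8, -4.2]
grip_width: 0.0385
finger_force: 62.2
```

```bash
python3 st.py
```

```text
29.48 [ 0.5801 -0.2128  0.2772] yaw_x 103.91 F [-3.1 -1.8 -4.2] Ftool [-1.  -2.3  4.9] T [-0.33  0.3   0.03] w 0.0385 z [-0.252 -0.063 -0.966] q [ 0.09  0.68  0.28  1.31 -0.03  1.39  0.58]
rel [-0.0008 -0.      0.0028]
Trel [ 0.37 -0.24  0.04]
```

Emit:
{"fn": "servo_tool", "kwargs": {"series": "0 0 0.04 0 0 0 -1; 0 0 0.04 0 0 0 -1; 0 0 0.02 0 0 0 -1; 0 0 0 0 0 0 -1"}}

```text
time: 29.98
position: [0.5794, -0.2128, 0.2749]
tcp_rot: [0.611, 0.781, -0.103, -0.081]
wrist_force: [-4.5, -1.5, -1.3]
grip_width: 0.0389
finger_force: 62.2
```

```bash
python3 st.py
```

```text
29.98 [ 0.5794 -0.2128  0.2749] yaw_x 103.91 F [-4.5 -1.5 -1.3] Ftool [-0.4 -4.3  2.5] T [-0.34  0.68 -0.09] w 0.0389 z [-0.252 -0.062 -0.966] q [ 0.09  0.68  0.28  1.32 -0.03  1.38  0.58]
rel [-0.0009  0.0001  0.0005]
Trel [ 0.74 -0.14  0.13]
```

Emit:
{"fn": "servo_tool", "kwargs": {"series": "0 0 0.03 0 0 0 -1; 0 0 0.02 0 0 0 -1; 0 0 0 0 0 0 -1"}}

```text
time: 30.35
position: [0.5792, -0.2128, 0.2743]
tcp_rot: [0.611, 0.781, -0.103, -0.08]
wrist_force: [-4.8, -0.2, 3.9]
grip_width: 0.0387
finger_force: 62.9
```

```bash
python3 st.py
```

```text
30.35 [ 0.5792 -0.2128  0.2743] yaw_x 103.92 F [-4.8 -0.2  3.9] Ftool [ 0.9 -5.5 -2.6] T [-0.27  1.27 -0.16] w 0.0387 z [-0.251 -0.062 -0.966] q [ 0.09  0.68  0.28  1.32 -0.03  1.38  0.58]
rel [-0.0008  0.0002 -0.0002]
Trel [1.3  0.09 0.14]
```

Emit:
{"fn": "servo_tool", "kwargs": {"series": "0 0 0 0 0 0 -1; 0 0 0 0 0 0 -1; 0 0 0 0 0 0 0.1; 0 0 0 0 0 0 0.2; 0 0 0 0 0 0 0.4; 0 0 0 0 0 0 0.4; 0 0 0 0 0 0 0.4; 0 0 0 0 0 0 0.4", "squeeze": 20}}

```text
time: 31.35
position: [0.5794, -0.2127, 0.2737]
tcp_rot: [0.611, 0.781, -0.103, -0.08]
wrist_force: [1.0, 0.0, -0.7]
grip_width: 0.0598
finger_force: 0.0
```

```bash
python3 st.py
```

```text
31.35 [ 0.5794 -0.2127  0.2737] yaw_x 103.92 F [ 1.   0.  -0.7] Ftool [-0.2  1.1  0.4] T [-0.01 -0.25  0.02] w 0.0598 z [-0.251 -0.062 -0.966] q [ 0.09  0.68  0.28  1.32 -0.03  1.38  0.58]
rel [-0.0005  0.0002 -0.0008]
Trel [-0.24 -0.07 -0.  ]
```

Emit:
{"fn": "servo_tool", "kwargs": {"series": "0 0 0 0 0 0 0.7; 0 0 0 0 0 0 0.7; 0 0 0 0 0 0 0.7; 0 0 0 0 0 0 0.7"}}

```text
time: 31.85
position: [0.5793, -0.2128, 0.2737]
tcp_rot: [0.611, 0.781, -0.103, -0.08]
wrist_force: [-0.4, -0.1, 0.6]
grip_width: 0.0725
finger_force: 0.0
```

```bash
python3 st.py
python3 - <<'E'
from h import *
S=grab('scene','s7');T=grab('side','t7');W=grab('wrist','w7')
im=np.zeros((600,800,3),np.uint8)
im[:300,:400]=cv2.resize(S['img'][270:450,230:470],(400,300))
im[300:,:400]=cv2.resize(W['img'],(400,300))
im[:,400:]=cv2.resize(T['img'][130:310,390:510],(400,600))
cv2.imwrite('pics/c7.png',im[:,:,::-1])
E
```

```text
31.85 [ 0.5793 -0.2128  0.2737] yaw_x 103.92 F [-0.4 -0.1  0.6] Ftool [ 0.  -0.5 -0.5] T [ 0.07 -0.19 -0.06] w 0.0725 z [-0.251 -0.062 -0.966] q [ 0.09  0.68  0.28  1.32 -0.03  1.38  0.58]
rel [-0.0006  0.0002 -0.0008]
Trel [-0.2   0.04  0.05]
```

View pics/c7.png

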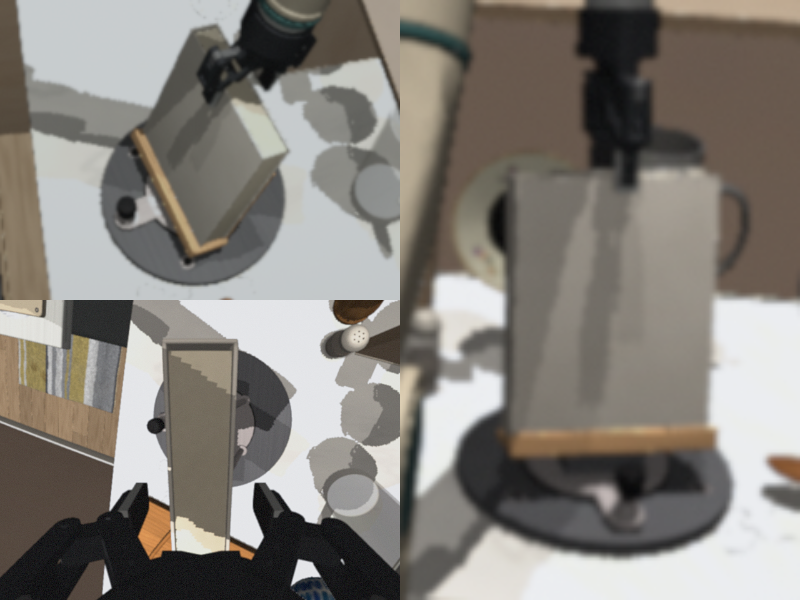

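The picture shows the book on the ledge. Side view: book foot from crop column 508 to 712, lip from 500 to 717, so it is centred within about 0.5 px. The fingers are clear of both covers. I'll withdraw along the tool axis.

Emit:
{"fn": "servo_tool", "kwargs": {"series": "0 0 -0.3 0 0 0 0.7; 0 0 -0.7 0 0 0 0.7; 0 0 -1 0 0 0 0.7; 0 0 -1 0 0 0 0.7; 0 -0.6 -0.6 0 0 0 0.7; 0 -1 -0.5 0 0 0 0.7; 0 -1 0 0 0 0 0.7; 0.8 -1 0 0 0 0 0.7; 1 -1 0 0 0 0 0.7; 1 0 0 0 0 0 0.7; 1 0 0 0 0 0 0.7; 1 0 0 0 0 0 0.7"}}

```text
time: 33.5
position: [0.467, -0.1163, 0.403]
tcp_rot: [0.611, 0.781, -0.103, -0.08]
wrist_force: [0.2, -0.8, -0.8]
grip_width: 0.0726
finger_force: 0.0
```

Emit:
{"fn": "servo_tool", "kwargs": {"series": "1 0 0 0 0 0 0.7; 1 0 0 0 0 0 0.7; 1 0 0 0 0 0 0.7; 1 0 0 0 0 0 0.7; 1 0 0 0 0 0 0.7; 0 0 0 0 0 0 0.7; 0 0 0 0 0 0 0.7"}}

```text
time: 34.38
position: [0.438, 0.0033, 0.4028]
tcp_rot: [0.612, 0.78, -0.103, -0.08]
wrist_force: [-0.1, -0.5, 0.5]
grip_width: 0.0726
finger_force: 0.0
```

```bash
python3 st.py
python3 - <<'E'
from h import *
S=grab('scene','s8');T=grab('side','t8')
im=np.zeros((600,800,3),np.uint8)
im[:,:400]=cv2.resize(S['img'][255:450,260:390],(400,600))
im[:,400:]=cv2.resize(T['img'][130:310,390:510],(400,600))
cv2.imwrite('pics/c8.png',im[:,:,::-1])
C=np.array([.545,-.2215,.062]);a=np.radians(13.95);t=np.radians(15)
xh=np.array([np.cos(a),np.sin(a),0]);yr=np.array([-np.sin(a),np.cos(a),0]);zh=np.array([0,0,1])
xr=np.cos(t)*xh-np.sin(t)*zh;zr=np.sin(t)*xh+np.cos(t)*zh
P=lambda x,y,z:C+x*xr+y*yr+z*zr
q=[P(-.04,.096,.246),P(-.04,-.096,.246),P(0,-.096,.246),P(-.056,.1,.01),P(-.056,-.1,.01)]
print(proj(S,q).round(1).tolist());print(proj(T,q).round(1).tolist())
k=C-.105*xh
print('knob top home/up',proj(S,[k*[1,1,0]+[0,0,.078],k*[1,1,0]+[0,0,.094]]).round(1).tolist(),proj(T,[k*[1,1,0]+[0,0,.078],k*[1,1,0]+[0,0,.094]]).round(1).tolist())
E
```

```text
34.38 [0.438  0.0033 0.4028] yaw_x 103.84 F [-0.1 -0.5  0.5] Ftool [-0.4 -0.3 -0.4] T [ 0.08 -0.2   0.02] w 0.0726 z [-0.251 -0.063 -0.966] q [-0.26  0.3   0.22  1.59 -0.01  1.51  0.2 ]
rel [-0.1161  0.244   0.1019]
Trel [-0.21  0.02 -0.03]
[[344.6, 287.2], [388.2, 366.1], [405.1, 360.6], [310.1, 346.2], [346.2, 421.3]]
[[424.5, 182.8], [485.9, 181.5], [481.4, 179.8], [422.6, 259.5], [485.1, 257.2]]
knob top home/up [[306.1, 392.6], [306.0, 390.0]] [[458.7, 269.7], [459.3, 265.2]]
```

View pics/c8.png

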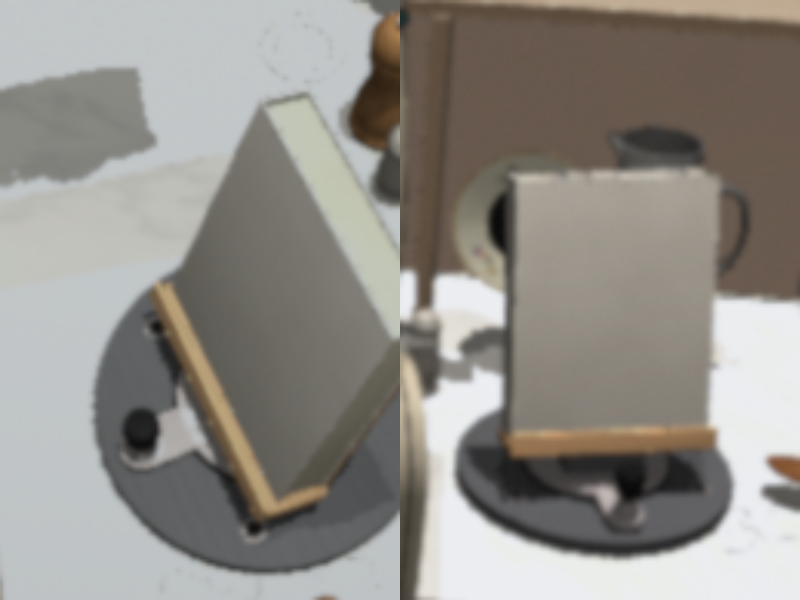

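The final views match the prediction for a flat, centred, seated book to within about 2 px, and the knob top at scene (306,393) matches the pin-home height. Nothing is touching the robot, so I'm handing in.

```bash
python3 -c "
from plant import env
print(env.sign_off())"
```

```text
the job is handed in; nothing more can be done
None
```

I handed the job in at about 34 s: the stand is at its middle stop with the pin home, and the cookbook is on the ledge, spine left and front cover outward, centred and flat against the board. The hand-in returned no verdict, so this rests on my final camera views and force readings.

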